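# Find the correctly sprung print head with a setting blade

## Task

Pick up the steel setting blade by its orange grip and slide it gently along the print bed under the spring-loaded nozzle shoes of the three print heads, to find by its drag the one that is set right: it holds the blade with a light, steady drag, while one of the others is slack and one is so tight that the blade must not be forced in. Leave the blade under the head that is set right, flat and straight, its red band under the brass shoe, and let go; leave the scraper, the tray and the caliper where they lie.

Things in the scene. Friction and masses are not known exactly. Their poses are not given: they have to be found in the camera images.
- gauge: setting blade (loose, 0.12 kg): flat steel blade 18 mm wide, 5 mm thick, round nose, upright orange grip at its rear, lying flat on the table at either side of the bed. Origin at the underside below the grip's centre; x along the blade to the tip (125 mm), y across, z up. Red band 25 to 35 mm behind the tip: under a shoe's centre when the tip is 30 mm past it
- gauge_grip (a point): centre of the orange grip (40 mm long along x, 16 mm wide along y, from 10 to 52 mm above the blade's underside), 30 mm above the underside; pinch its 16 mm width here from above, fingers closing along the gauge's y. The grip floats on the blade, up or down by 4 mm, on a spring of 1.5 N per mm, so the blade can be set softly on the bed
- gauge_tip (a point): middle of the blade's tip, at its underside
- rig: fixed black print bed, top 30 mm above the table, 350 mm wide (y), from 160 mm before to 100 mm behind its origin (on the table below the middle gap); x = the way blades go in, away from the robot. On it three print heads that look alike, 115 mm apart: black, orange cap, 56 mm wide, 96 mm tall, each with a brass nozzle shoe floating up and down on a hidden spring
- gap_left (a point): point on the bed's top under the shoe centre of the left (+y) head; axes as the bed's: x = the way in. The shoe's flat sole rests 3 mm above it (a blade lifts it 2 mm), 22 mm wide, from 8 mm before to 14 mm behind; in front of it a ramp of 11 degrees rises to 7 mm above the bed, 29 mm before this point. Head's front face 23 mm before, back post 52 mm behind
- gap_middle (a point): the same point of the middle head, 115 mm from the others. Which head is which differs each time. Slack head: pinches the blade with about 1 N, drag 1 to 4 N. Head set right: pinches with about 5.5 N; push of 7 to 12 N up the ramp, then a steady 5 to 11 N along the sole (forces while moving slowly)
- gap_right (a point): the same point of the right (-y) head. Tight head: the push climbs steeply while the blade enters the ramp (about 3 N per mm), past 16 N well before the tip reaches the sole, and fully in it would pinch with over 25 N; back out instead. Blade and bed must never press on each other with more than 20 N
- scraper: loose black-handled scraper 200 mm long, lying on the side of the bed opposite the gauge; leave alone
- nozzle_tray: loose grey divided tray, 90 x 130 x 30 mm; leave alone
- caliper: loose steel caliper, 150 mm long; leave alone
Mind the look-alikes: they are no part of the job. Leave any turquoise look-alike of the gauge alone.

How it is judged:
By the outcome, as a careful person would: the job done as asked, in the order asked, and still so for the second after the job is handed in, with the robot touching nothing.
It also fails if it takes over 72 s, if anything falls off the work surface, if the arm or the gripper's body presses on something with over 40 N, if the wrist force passes 120 N, or if a joint passes its speed limit or range.

## Robot

A 7-joint arm with a two-finger parallel gripper is mounted at the origin on the work surface. World frame = base frame: x ahead of the robot, y to its left, z up, the work surface at z = 0. Lengths are in m, angles in rad, forces in N, time in s.
With the tool pointing down it reaches from about 0.4 to 0.85 m from the base axis. Payload 4.5 kg.
Tool frame: the origin (TCP) lies at the very end of the fingers, on their centre line; the grasp point (between the pads) lies 19 mm behind it (r.pinch_z is the distance from the TCP to the grasp point, in m); z points along the fingers, y is the line along which they close (so a half turn about z gives the same grasp; the last joint's range is limited). The gripper opens to 88 mm and grips with 3 to 60 N. Pads are 18 mm wide; open, the fingers measure 123 mm over their backs; the gripper's body (75 mm by 187 mm) begins 45 mm behind the grasp point.
Start: joints at [0.034, 0.689, -0.195, 1.565, 0.157, 0.902, -0.215], TCP at [0.625, 0, 0.239] pointing down, gripper open.
Joint ranges: [-3.01, 3.01], [-0.46, 2.08], [-1.47, 1.51], [0.13, 2.56], [-1, 4.14], [0.04, 2.09], [-2.66, 2.66]. Speed limits (rad/s): [2.57, 2.57, 3.14, 3.14, 3.14, 3.14, 3.14].

## Interface

Orientations are given as a unit quaternion [x, y, z, w].
In Python, from plant import r, cams gives the robot as it stands.
- The arm moves only by the shell command python3 -m pendant 'ROWS' [FORCE]. ROWS is JSON, a list of rows, each a list of 3 entries, a list of its own where there are three numbers: the closure, from -1 (fully open) to 1 (shut), then the shift along the tool's x, y, z in mm, then the turn, a rotation vector about the tool's x, y, z in degrees. A call has 1 to 8 rows; each row shifts and turns the commanded pose from where the row before left it, along the tool's axes as they then stand; what a row does not reach is not made up. A row lasts 1/8 s, in which the tool goes at most 62.5 mm and 10.7 degrees, less where a joint would pass 70% of its speed; a pose out of reach is approached as far as the arm can. A call with a gripper value outside its range is refused whole. The fingers move at their own pace and stop on an object; FORCE is the grip in N (left out, the last holds). Time passes only in rows, so rows that do not move let the fingers close. It gives the time, the measured TCP pose, the force, the opening and the grip force at its end, in the units of the state.
- r.get_state(): the state, without advancing time (a new reading comes with each control period).
- cams.snapshot(name): name is "scene" or "side" or "wrist"; returns a dict with "img" (384x512x3 uint8, red, green, blue), "camera_matrix" (3x3 intrinsics, pixels), "camera_from_world" (4x4, takes a point from world to camera coordinates); the wrist camera has in their place "tool_from_camera" (4x4, takes a point from camera to tool coordinates, whose origin is the TCP and whose axes are the flange's). Camera axes: x right, y up, looking along -z (the intrinsics and any distortion apply to the point x, -y, -z); pixel columns grow to the right and rows downward; lengths in m; the calibration is good to about 2 mm. A picture is of the moment at which its call begins: read the wrist's pose just before it. There is no depth.
- r.finish_job(): hands the job in; it is judged then, once.
The state is a dict: "clock": time; "q": joint angles; "qd": joint speeds; "joint_torque": joint torques, N m; "tool_pos": TCP position; "eef_rot": TCP orientation; "contact_force": force on the tool from outside, world axes, zero at the start; "moment": the same for the moment, N m; "opening": opening from 0.0 (shut) to 1.0 (fully open); "finger_force": force on a finger pad.
Only numpy, scipy, OpenCV 4.12 (cv2) and the standard library are available. Lean on these libraries where they do the work, as an engineer would, in place of code of your own. Each camera call takes 0.05 s, during which the arm holds its last target. There are 200 camera calls.

## Working session

There is one attempt and no reset: what is moved stays moved. The work goes in short steps, Python scripts to look and compute and a shell command to move; the robot and the scene stay as the last step left them, time stands still between calls to the robot, and variables do not carry over. Pictures are saved under pics/ and viewed, at most 11 in all, crops included, and the job is handed in when it is done.

```bash
mkdir -p pics; ls; python3 - <<'E'
from plant import r,cams
import cv2,json,numpy as np
s=r.get_state(); print({k:np.round(v,3).tolist() for k,v in s.items()}, r.pinch_z)
ims=[]
for n in("scene","side"):
    d=cams.snapshot(n); print(n,d.keys(),np.round(d["camera_matrix"],1).tolist(),np.round(d["camera_from_world"],3).tolist())
    cv2.imwrite(f"pics/{n}.png",cv2.resize(d["img"][:,:,::-1],(800,600),interpolation=cv2.INTER_CUBIC))
E
```

```text
pics
{'clock': 0.0, 'q': [0.034, 0.69, -0.194, 1.566, 0.157, 0.903, -0.215], 'qd': [0.002, -0.001, 0.001, -0.0, -0.001, 0.001, -0.001], 'joint_torque': [0.0, -52.757, -1.267, -15.343, -0.053, 0.007, 0.0], 'tool_pos': [0.624, -0.0, 0.238], 'eef_rot': [0.707, 0.707, -0.001, -0.001], 'contact_force': [-0.728, 0.338, -0.127], 'moment': [-0.039, 0.007, 0.009], 'finger_force': 0.0, 'opening': 1.001} 0.0187
scene dict_keys(['img', 'camera_matrix', 'camera_from_world']) [[447.6, 0.0, 253.3], [0.0, 447.6, 196.3], [0.0, 0.0, 1.0]] [[-0.069, 0.998, -0.011, 0.007], [-0.834, -0.052, 0.55, 0.379], [0.548, 0.047, 0.835, -1.559], [0.0, 0.0, 0.0, 1.0]]
side dict_keys(['img', 'camera_matrix', 'camera_from_world']) [[395.2, 0.0, 257.0], [0.0, 395.2, 200.8], [0.0, 0.0, 1.0]] [[-0.945, -0.328, -0.017, 0.476], [0.207, -0.635, 0.744, -0.132], [-0.255, 0.699, 0.668, -1.22], [0.0, 0.0, 0.0, 1.0]]
```

View pics/scene.png

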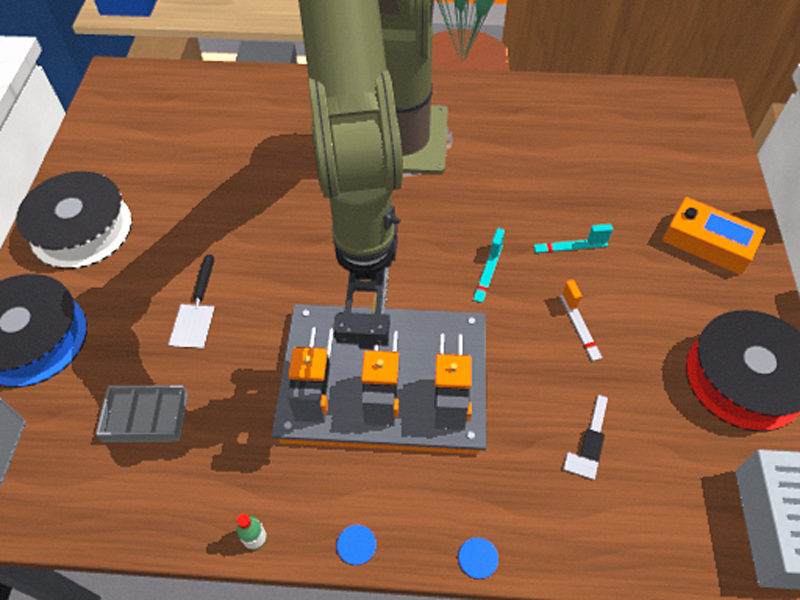

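View pics/side.png

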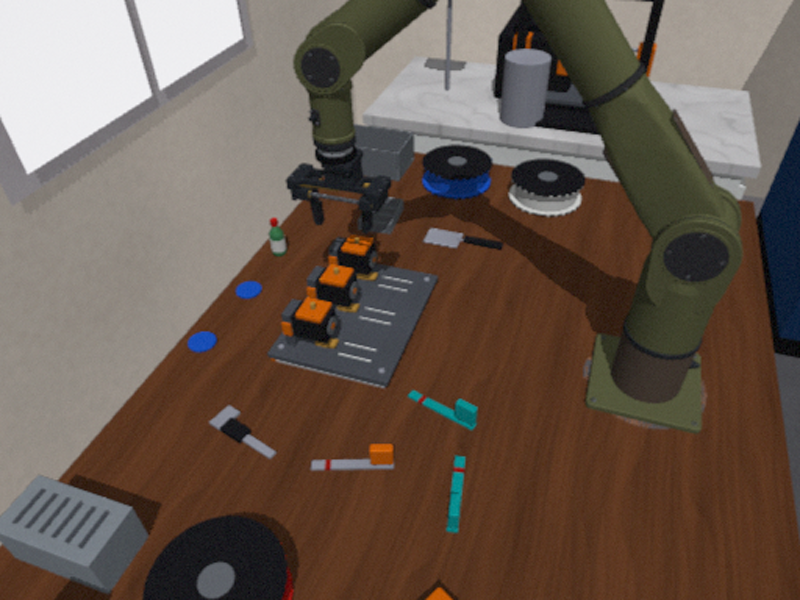

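The scene view shows the gauge at +y (grip ≈(573,290), tip ≈(598,357) at 800-scale), and the bed corners at ≈(293,307), (485,314), (486,446), (275,442). Two turquoise look-alikes lie nearer the base. I'll zoom in to get precise positions.

```bash
cat > h.py <<'E'
import numpy as np,cv2
from plant import r,cams
def ray(d,u,v,z):
    K=d["camera_matrix"];T=d["camera_from_world"]
    c=np.array([(u-K[0,2])/K[0,0],-(v-K[1,2])/K[1,1],-1])
    R=T[:3,:3];o=-R.T@T[:3,3];w=R.T@c
    return o+w*(z-o[2])/w[2]
def proj(d,P):
    K=d["camera_matrix"];T=d["camera_from_world"]
    p=np.atleast_2d(P)@T[:3,:3].T+T[:3,3]
    return np.c_[K[0,0]*p[:,0]/-p[:,2]+K[0,2],K[1,1]*-p[:,1]/-p[:,2]+K[1,2]]
E
python3 - <<'E'
from h import *
d=cams.snapshot("scene");im=d["img"][:,:,::-1]
c=cv2.resize(im[190:295,170:325],(775,525),interpolation=cv2.INTER_CUBIC)
cv2.imwrite("pics/c1.png",c)
g=cv2.resize(im[170:240,340:400],(480,560),interpolation=cv2.INTER_CUBIC)
e=cams.snapshot("side")
sc=e["img"][:,:,::-1][270:310,190:260]
g2=cv2.resize(sc,(320*70//40//2,160))
cv2.imwrite("pics/c2.png",g)
hsv=cv2.cvtColor(im.copy(),cv2.COLOR_BGR2HSV)
for n,dd,(x0,y0,x1,y1) in(("scene",d,(345,175,395,235)),("side",e,(190,275,260,310))):
    I=dd["img"][y0:y1,x0:x1].astype(int);R,G,B=I[...,0],I[...,1],I[...,2]
    for nm,m in(("orange",(R>190)&(G>80)&(G<170)&(B<60)),("steel",(np.ptp(I,axis=2)<40)&(R>130)),("red",(R>150)&(G<70)&(B<80))):
        v,u=np.nonzero(m);print(n,nm,len(u),u.mean()+x0,v.mean()+y0,u.min()+x0,u.max()+x0,v.min()+y0,v.max()+y0)
        z=.005 if nm!="orange" else .04
        print(np.round(ray(dd,u.mean()+x0,v.mean()+y0,z),4))
        if nm=="steel": 
            P=np.array([ray(dd,a+x0,b+y0,.005)[:2] for a,b in zip(u,v)]);l=cv2.fitLine(P.astype(np.float32),cv2.DIST_HUBER,0,.01,.01).ravel();print("line",l,np.degrees(np.arctan2(l[1],l[0])), "ext",np.sort((P-l[2:])@l[:2])[[0,-1]])
E
```

```text
scene orange 69 366.94202898550725 184.42028985507247 362 372 179 190
[0.4183 0.3476 0.04  ]
scene steel 217 373.17511520737327 212.34562211981566 359 384 189 230
[0.4893 0.3672 0.005 ]
line [0.92900175 0.37007535 0.49080017 0.36767143] 21.720263 ext [-0.08714847  0.0566188 ]
scene red 15 375.46666666666664 216.66666666666666 363 380 193 222
[0.5032 0.3725 0.005 ]
side orange 51 243.62745098039215 286.52941176470586 237 250 285 288
[0.4229 0.3398 0.04  ]
side steel 142 218.17605633802816 296.61267605633805 200 250 294 299
[0.4876 0.3699 0.005 ]
line [0.9493344  0.31426772 0.48612162 0.36967155] 18.31661 ext [-0.08579636  0.05201551]
side red 3 239.66666666666666 293.0 238 241 292 295
[0.4359 0.3402 0.005 ]
```

View pics/c1.png

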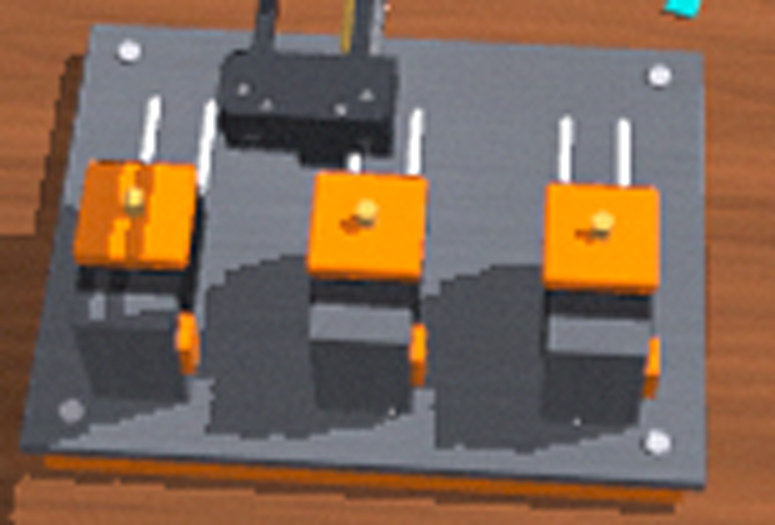

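View pics/c2.png

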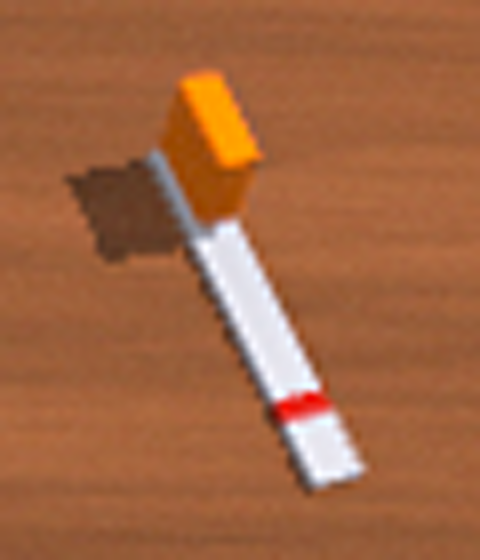

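c1 shows the bed's top corners at (93,25), (705,53), (705,487) and (22,450). c2 shows the grip's top corners at (180,85), (213,70), (262,157) and (220,167), and the tip's top corners at ≈(312,485) and (365,468).

```bash
python3 - <<'E'
from h import *
from scipy.optimize import least_squares
d=cams.snapshot("scene")
def fit(L,px,x0):
    L=np.array(L);px=np.array(px)
    def f(p):
        c,s=np.cos(p[2]),np.sin(p[2])
        W=np.c_[p[0]+c*L[:,0]-s*L[:,1],p[1]+s*L[:,0]+c*L[:,1],L[:,2]]
        return (proj(d,W)-px).ravel()
    o=least_squares(f,x0,loss="soft_l1");print("fit",np.round(o.x,4),np.degrees(o.x[2]),"res",np.round(o.fun,1));return o.x
o=np.array([170,190]);px=np.array([(93,25),(705,53),(705,487),(22,450)])/5+o
b=fit([(-.16,-.175,.03),(-.16,.175,.03),(.1,.175,.03),(.1,-.175,.03)],px,[.7,0,0])
px=np.array([(180,85),(213,70),(262,157),(220,167),(312,485),(365,468)])/8+[340,170]
# image: left=-y
g=fit([(-.02,-.008,.052),(-.02,.008,.052),(.02,.008,.052),(.02,-.008,.052),(.123,-.009,.005),(.123,.009,.005)],px,[.43,.34,.35])
c,s=np.cos(b[2]),np.sin(b[2])
for y in(.115,0,-.115):print("gap",b[0]-s*y,b[1]+c*y)
for n in("scene","side"):
  d=cams.snapshot(n);im=d["img"][:,:,::-1].copy()
  for x in(-.16,.1):
    for y in(-.175,.175): cv2.circle(im,tuple(np.round(proj(d,[b[0]+c*x-s*y,b[1]+s*x+c*y,.03])[0]).astype(int)),1,(0,255,0),-1)
  for x,y,z in((.123,-.009,.005),(.123,.009,.005),(.02,.008,.052),(-.02,-.008,.052)):
    C,S=np.cos(g[2]),np.sin(g[2]);cv2.circle(im,tuple(np.round(proj(d,[g[0]+C*x-S*y,g[1]+S*x+C*y,z])[0]).astype(int)),1,(255,0,255),-1)
  cv2.imwrite(f"pics/o_{n}.png",im)
e=cv2.imread("pics/o_side.png")[140:320,160:320];cv2.imwrite("pics/o2.png",cv2.resize(e,None,fx=3.3,fy=3.3,interpolation=cv2.INTER_CUBIC))
E
```

```text
fit [0.6375 0.0156 0.0061] 0.3503999202261432 res [-0.3 -0.3  0.2 -0.1  1.   0.2 -0.8 -0.1]
fit [0.4284 0.3455 0.3532] 20.23615183026412 res [-0.7 -0.6  0.3 -0.   0.1  0.2  0.1  0.3  0.3 -0.2 -0.3  0.3]
gap 0.6367531486180797 0.13064593336016825
gap 0.6374564419493537 0.01564808390857986
gap 0.6381597352806276 -0.09934976554300852
```

View pics/o2.png

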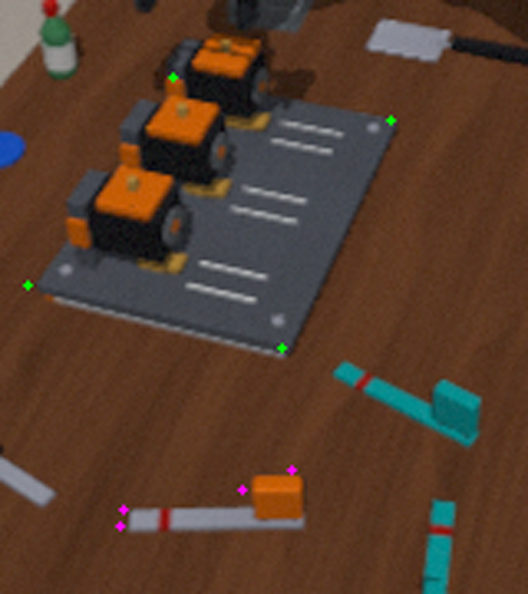

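```bash
python3 -m pendant '[[-1,[46,-25,0],[0,0,0]],[-1,[46,-25,0],[0,0,0]],[-1,[46,-25,0],[0,0,0]],[-1,[46,-25,0],[0,0,0]],[-1,[46,-25,0],[0,0,0]],[-1,[46,-25,0],[0,0,0]],[-1,[46,-25,0],[0,0,0]],[-1,[20,-10,0],[0,0,10]]]' 20; python3 -m pendant '[[-1,[0,0,0],[0,0,10]],[-1,[0,0,0],[0,0,10]],[-1,[0,0,0],[0,0,10]],[-1,[0,0,0],[0,0,10]],[-1,[0,0,0],[0,0,10]],[-1,[0,0,0],[0,0,10]],[-1,[0,0,0],[0,0,0]],[-1,[0,0,0],[0,0,0]]]'
python3 - <<'E'
from h import *
s=r.get_state();print(np.round(s["tool_pos"],4),np.round(s["eef_rot"],4),np.round(s["q"],2))
d=cams.snapshot("wrist");print(np.round(d["tool_from_camera"],3).tolist(),np.round(d["camera_matrix"],1).tolist())
cv2.imwrite("pics/w1.png",d["img"][:,:,::-1])
E
```

```text
clock: 1.35
tool_pos: [0.4375, 0.3457, 0.2388]
eef_rot: [0.766, 0.643, 0.0, -0.001]
contact_force: [0.5, -0.4, 0.1]
opening: 1.003
finger_force: 0.0
clock: 2.35
tool_pos: [0.4399, 0.3421, 0.2387]
eef_rot: [0.985, 0.175, 0.0, -0.0]
contact_force: [-0.2, -0.2, 0.2]
opening: 1.002
finger_force: 0.0
[0.4399 0.3421 0.2387] [ 0.9845  0.1752  0.     -0.    ] [-0.87  0.61  0.21  1.79 -0.17  0.77 -1.79]
[[0.001, 0.954, 0.299, 0.078], [1.0, -0.001, 0.001, -0.001], [0.002, 0.299, -0.954, -0.145], [0.0, 0.0, 0.0, 1.0]] [[314.2, 0.0, 251.8], [0.0, 314.2, 195.0], [0.0, 0.0, 1.0]]
```

View pics/w1.png

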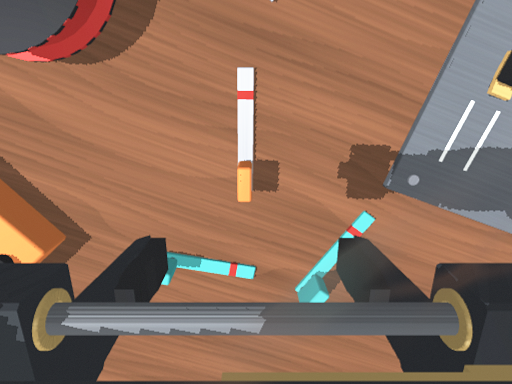

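The wrist view shows the gauge nearly vertical: tip at (245,68), band at (245,95), grip rows 168–201, columns 237–252. The left lane lines on the bed are also in view. I'll measure from this view.

```bash
cat >> h.py <<'E'
from scipy.spatial.transform import Rotation as Ro
def wrist():
    s=r.get_state();d=dict(cams.snapshot("wrist"))
    W=np.eye(4);W[:3,:3]=Ro.from_quat(s["eef_rot"]).as_matrix();W[:3,3]=s["tool_pos"]
    d["camera_from_world"]=np.linalg.inv(W@d["tool_from_camera"]);d["s"]=s;return d
E
python3 - <<'E'
from h import *
d=wrist();I=d["img"].astype(int);R,G,B=I[...,0],I[...,1],I[...,2]
def pts(m,x0,y0,x1,y1,z):
    v,u=np.nonzero(m[y0:y1,x0:x1]);u=u+x0;v=v+y0
    print(len(u),u.min(),u.max(),v.min(),v.max());return np.array([ray(d,a,b,z)[:2] for a,b in zip(u,v)])
for nm,m,z,box in(("steel",(np.ptp(I,axis=2)<35)&(R>140),.005,(225,55,265,165)),("red",(R>150)&(G<70)&(B<80),.005,(225,80,265,110)),("grip",(R>180)&(G>80)&(B<90)&(R-B>130),.052,(225,160,265,205))):
    P=pts(m,*box,z);l=cv2.minAreaRect((P*1000).astype(np.float32));print(nm,l, P.mean(0))
    f=cv2.fitLine(P.astype(np.float32),cv2.DIST_HUBER,0,.01,.01).ravel();print(np.degrees(np.arctan2(f[1],f[0])))
# lane lines left
m=(np.ptp(I,axis=2)<30)&(R>190)
n,lab,st,ce=cv2.connectedComponentsWithStats(m[90:180,400:512].astype(np.uint8))
for i in range(1,n):
    if st[i,4]>25:
        v,u=np.nonzero(lab==i);P=np.array([ray(d,a+400,b+90,.0305)[:2] for a,b in zip(u,v)]);f=cv2.fitLine(P.astype(np.float32),cv2.DIST_HUBER,0,.01,.01).ravel();t=(P-f[2:])@f[:2]
        print("lane",st[i],f[2:],np.degrees(np.arctan2(f[1],f[0])),f[2:]+t.min()*f[:2],f[2:]+t.max()*f[:2])
for c in((237.5,201.5),(251.5,201.5),(245,68)):print(c,ray(d,*c,.052),ray(d,*c,.005))
E
```

```text
1389 237 253 67 164
steel ((487.60296630859375, 370.3755798339844), (110.59849548339844, 19.093578338623047), 20.263906478881836) [0.49030294 0.37101899]
19.994457
1 246 246 91 91
red ((516.0196533203125, 379.24139404296875), (0.0, 0.0), 0.0) [0.51601966 0.37924139]
-62.810356
62 237 250 163 201
grip ((425.4678039550781, 348.302978515625), (42.846073150634766, 14.473602294921875), 19.39316749572754) [0.43145886 0.34723543]
32.633816
lane [ 39  10  36  62 309] [0.5588254  0.14600924] 0.37361175 [0.52127852 0.1457644 ] [0.59149062 0.14622224]
lane [ 64  20  37  61 287] [0.5602243  0.11421089] 0.278454 [0.52122645 0.11402136] [0.59185495 0.11436461]
(237.5, 201.5) [0.40231114 0.34723236 0.052     ] [0.38670025 0.34397681 0.005     ]
(251.5, 201.5) [0.40770995 0.33258369 0.052     ] [0.3928629 0.3272556 0.005    ]
(245, 68) [0.5354583  0.38635324 0.052     ] [0.53868557 0.38863266 0.005     ]
```

```bash
python3 -m pendant '[[-1,[-14,-9.5,30],[0,0,0]],[-1,[0,0,50],[0,0,0]],[-1,[0,0,50],[0,0,0]],[-1,[0,0,50],[0,0,0]],[-1,[0,0,30],[0,0,0]],[-1,[0,0,17],[0,0,0]],[-1,[0,0,0],[0,0,0]]]' 20; python3 - <<'E'
from h import *
d=wrist();print(np.round(d["s"]["tool_pos"],4),np.round(d["s"]["contact_force"],2));cv2.imwrite("pics/w2.png",d["img"][:,:,::-1])
E
```

```text
clock: 3.32
tool_pos: [0.4234, 0.346, 0.0112]
eef_rot: [0.985, 0.174, -0.001, 0.0]
contact_force: [-0.8, 0.3, -0.3]
opening: 0.999
finger_force: 0.0
[0.4234 0.346  0.0112] [-0.75  0.27 -0.32]
```

View pics/w2.png

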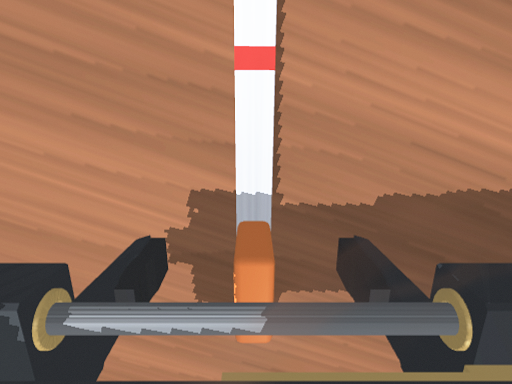

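The grip sits centred between the open fingers (columns 235–273), with the band at rows 46–70. Closing now.

```bash
python3 -m pendant '[[1,[0,0,0],[0,0,0]],[1,[0,0,0],[0,0,0]],[1,[0,0,0],[0,0,0]],[1,[0,0,0],[0,0,0]],[1,[0,0,0],[0,0,0]],[1,[0,0,0],[0,0,0]]]' 40; cat >> h.py <<'E'
def blade(d=None,x0=215,x1=300):
    # blade pose in tool frame from the wrist view: band centre and axis, plane 5 mm above underside (tool z guess)
    d=d or wrist();I=d["img"].astype(int);R,G,B=I[...,0],I[...,1],I[...,2]
    M=d["tool_from_camera"];K=d["camera_matrix"]
    def t(u,v,z):
        c=M[:3,:3]@np.array([(u-K[0,2])/K[0,0],-(v-K[1,2])/K[1,1],-1]);o=M[:3,3];return (o+c*(z-o[2])/c[2])[:2]
    return d,I,t
E
python3 - <<'E'
from h import *
d,I,t=blade();R,G,B=I[...,0],I[...,1],I[...,2]
zt=d["s"]["tool_pos"][2]-.005
v,u=np.nonzero((R>170)&(G<110)&(B<110)&(np.arange(384)[:,None]<90)&(abs(np.arange(512)-256)<40));print(u.min(),u.max(),v.min(),v.max())
for a,b in((u.mean(),v.min()-.5),(u.mean(),v.max()+.5),(u.min()-.5,v.mean()),(u.max()+.5,v.mean())):print(np.round(t(a,b,zt)*1000,1))
for row in(10,30,90,120,150,180):
    uu=np.nonzero((np.ptp(I[row],axis=1)<40)&(R[row]>150)&(abs(np.arange(512)-256)<40))[0];print(row,uu.min(),uu.max(),np.round(t((uu.min()+uu.max())/2,row,zt)*1000,2))
print(d["s"]["tool_pos"],d["s"]["opening"]*88)
E
```

```text
clock: 4.12
tool_pos: [0.4236, 0.3461, 0.0117]
eef_rot: [0.985, 0.174, -0.0, 0.0]
contact_force: [0.4, -0.0, 0.2]
opening: 0.342
finger_force: 0.0
234 275 47 70
[99.1 -0.3]
[89.2 -0.3]
[94.3 -9.8]
[94.3  8.9]
10 234 276 [113.38  -0.31]
30 234 276 [105.68  -0.28]
90 235 274 [80.88 -0.41]
120 235 273 [67.45 -0.6 ]
150 236 273 [53.25 -0.32]
180 236 272 [38.21 -0.51]
[0.42358924 0.3461424  0.01169765] 30.12350211437328
```

```bash
python3 -m pendant '[[1,[0,0,0],[0,0,0]],[1,[0,0,0],[0,0,0]],[1,[0,0,0],[0,0,0]],[1,[0,0,0],[0,0,0]],[1,[0,0,-30],[0,0,0]],[1,[0,0,-50],[0,0,0]],[1,[0,0,0],[0,0,9.9]],[1,[0,0,0],[0,0,9.8]]]'; python3 -m pendant '[[1,[4,54,0],[0,0,0]],[1,[4,54,0],[0,0,0]],[1,[4,54,0],[0,0,0]],[1,[4,54,0],[0,0,0]],[1,[0,0,0],[0,0,0]],[1,[0,0,0],[0,0,0]]]'
python3 - <<'E'
from h import *
s=r.get_state();print(np.round(s["tool_pos"],4),s["eef_rot"],s["contact_force"],s["opening"]*88)
d,I,t=blade();cv2.imwrite("pics/w3.png",d["img"][:,:,::-1])
E
```

```text
clock: 5.18
tool_pos: [0.4236, 0.3465, 0.0924]
eef_rot: [1.0, -0.0, 0.0, -0.001]
contact_force: [0.6, 0.3, -1.1]
opening: 0.18
finger_force: 40.0
clock: 5.92
tool_pos: [0.4409, 0.1307, 0.0917]
eef_rot: [1.0, 0.003, 0.0, -0.0]
contact_force: [0.2, 1.7, -1.8]
opening: 0.176
finger_force: 40.0
[0.4409 0.1307 0.0917] [ 9.99996580e-01  2.58979733e-03  4.01764570e-05 -3.63617891e-04] [ 0.15219935  1.69520086 -1.79134059] 15.529543047913519
```

View pics/w3.png

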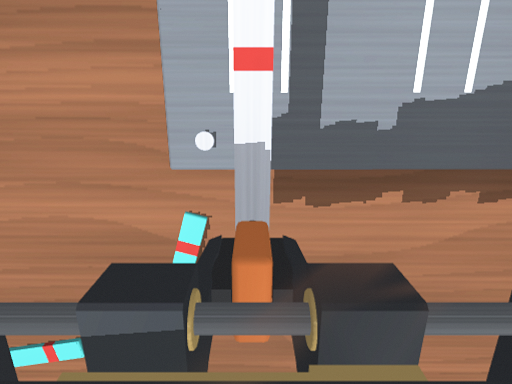

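The blade is held straight. The bed front edge is at row ≈169 and the left lane lines are at columns ≈230 and 286 (row 90). I'll measure the blade in the tool frame and the lanes and front edge in the world frame.

```bash
python3 - <<'E'
from h import *
d,I,t=blade();R,G,B=I[...,0],I[...,1],I[...,2];gray=I.mean(2)
s=d["s"];print(np.round(s["tool_pos"],4),s["eef_rot"])
for zg in(.006,.008):
  v,u=np.nonzero((R>170)&(G<110)&(B<110)&(np.arange(384)[:,None]<90)&(abs(np.arange(512)-256)<40))
  print("band",u.min(),u.max(),v.min(),v.max(),[np.round(t(u.mean(),b,zg)*1000,1) for b in(v.min()-.5,v.max()+.5)])
for zrow in(10,30,80,100,120,135):
    uu=np.nonzero((gray[zrow]>225)&(abs(np.arange(512)-253)<21))[0];print(zrow,uu.min(),uu.max(),t((uu.min()+uu.max())/2,zrow,.006)*1000)
# lanes at rows 40..85
for row in(5,20,40,60,80):
    print("row",row,[(a,int(gray[row,a])) for a in range(224,236)],[(a,int(gray[row,a])) for a in range(270,295,2)])
for c in(180,205,225,290,320,400,450):
    k=gray[155:185,c];e=155+np.argmax(abs(np.diff(k)));print("edge",c,e,np.round(ray(d,c,e+.5,.03),4),np.round(ray(d,c,e+.5,.0),4))
for a,b in((173,169.5),(205,141)):print(ray(d,a,b,.03))
m=(gray>200);
n,lab,st,ce=cv2.connectedComponentsWithStats(m[:110,395:512].astype(np.uint8))
for i in range(1,n):
    if st[i,4]>60:
        v,u=np.nonzero(lab==i);P=np.array([ray(d,a+395,b,.0305)[:2] for a,b in zip(u,v)]);f=cv2.fitLine(P.astype(np.float32),cv2.DIST_HUBER,0,.01,.01).ravel();print("mid lane",f[2:],np.degrees(np.arctan2(f[1],f[0])),P.min(0))
E
```

```text
[0.4409 0.1316 0.0917] [ 9.99993859e-01  3.45692009e-03  1.38679868e-04 -5.58316744e-04]
band 234 272 48 69 [array([98. , -1.2]), array([89. , -1.2])]
band 234 272 48 69 [array([98.3, -1.2]), array([89.2, -1.2])]
10 233 273 [112.62333613  -1.27447435]
30 233 273 [104.95107833  -1.25837082]
80 233 272 [84.56837644 -1.44211134]
100 234 271 [75.89517094 -1.42803623]
120 234 270 [66.89964256 -1.64837333]
135 234 270 [59.93084412 -1.64038206]
row 5 [(224, 152), (225, 153), (226, 153), (227, 153), (228, 151), (229, 144), (230, 255), (231, 255), (232, 255), (233, 252), (234, 250), (235, 251)] [(270, 252), (272, 252), (274, 204), (276, 154), (278, 154), (280, 154), (282, 154), (284, 144), (286, 255), (288, 255), (290, 255), (292, 239), (294, 109)]
row 20 [(224, 153), (225, 155), (226, 153), (227, 154), (228, 152), (229, 145), (230, 255), (231, 255), (232, 255), (233, 253), (234, 250), (235, 250)] [(270, 251), (272, 252), (274, 185), (276, 152), (278, 154), (280, 155), (282, 151), (284, 246), (286, 255), (288, 255), (290, 255), (292, 187), (294, 112)]
row 40 [(224, 151), (225, 152), (226, 152
[... 816 characters left out ...]
, 255), (286, 255), (288, 255), (290, 174), (292, 89), (294, 92)]
edge 180 169 [0.471  0.1821 0.03  ] [0.4641 0.1891 0.    ]
edge 205 169 [0.4711 0.1652 0.03  ] [0.4643 0.1698 0.    ]
edge 225 169 [0.4712 0.1517 0.03  ] [0.4644 0.1544 0.    ]
edge 290 169 [0.4716 0.108  0.03  ] [0.4648 0.1042 0.    ]
edge 320 169 [0.4718 0.0878 0.03  ] [0.465  0.0811 0.    ]
edge 400 169 [0.4722 0.034  0.03  ] [0.4656 0.0195 0.    ]
edge 450 169 [4.725e-01 4.000e-04 3.000e-02] [ 0.4659 -0.0189  0.    ]
[0.47093273 0.18679158 0.03      ]
[0.49021648 0.16451482 0.03      ]
mid lane [0.5479241  0.03051518] 0.49383557 [0.52177487 0.02792672]
mid lane [ 0.5482257  -0.00132589] 0.42407787 [ 0.52202289 -0.00390735]
```

```bash
python3 -m pendant '[[1,[0,0,25],[0,0,0]],[1,[0,0,18],[0,0,0]],[1,[0,0,3],[0,0,0]],[1,[0,0,0],[0,0,0]],[1,[0,0,0],[0,0,0]]]'; cat >> h.py <<'E'
def lanes(zb=.035,zl=.0303,rows=(15,25,35,75,85)):
    d=wrist();g=d["img"].astype(float).mean(2);s=d["s"]
    print(np.round(s["tool_pos"],4),"yaw",np.degrees(2*np.arctan2(s["eef_rot"][1],s["eef_rot"][0])),np.round(s["contact_force"],2))
    for v in rows:
        w=g[v]>205;runs=[];a=None
        for u in range(170,340):
            if w[u] and a is None:a=u
            if not w[u] and a is not None:runs.append((a,u-1));a=None
        print(v,[(a,b,*np.round(1000*ray(d,a-.5,v,zl)[1:2],1),*np.round(1000*ray(d,b+.5,v,zl)[1:2],1)) for a,b in runs if b-a>1],
          [np.round(1000*ray(d,(a+b)/2,v,zb)[:2],1).tolist() for a,b in runs if b-a>20])
    return d
E
python3 -c "
from h import *
d=lanes();cv2.imwrite('pics/w4.png',d['img'][:,:,::-1])"
```

```text
clock: 6.65
tool_pos: [0.4411, 0.1307, 0.0463]
eef_rot: [1.0, 0.003, 0.001, -0.0]
contact_force: [-0.3, -0.5, -1.3]
opening: 0.177
finger_force: 40.0
[0.4411 0.1307 0.0463] yaw 0.3388441903125369 [-0.3  -0.48 -1.28]
15 [(222, 230, np.float64(147.0), np.float64(142.9)), (232, 273, np.float64(142.5), np.float64(123.3)), (291, 300, np.float64(115.5), np.float64(111.0))] [[553.0, 132.9]]
25 [(222, 230, np.float64(147.1), np.float64(143.0)), (233, 273, np.float64(142.1), np.float64(123.2)), (291, 300, np.float64(115.3), np.float64(110.7))] [[549.1, 132.6]]
35 [(222, 231, np.float64(147.2), np.float64(142.6)), (233, 273, np.float64(142.1), np.float64(123.1)), (290, 299, np.float64(115.6), np.float64(111.0))] [[545.0, 132.6]]
75 [(223, 231, np.float64(147.1), np.float64(142.8)), (233, 272, np.float64(142.3), np.float64(123.1)), (289, 298, np.float64(115.4), np.float64(110.6))] [[528.1, 132.7]]
85 [(223, 271, np.float64(147.2), np.float64(123.4)), (289, 297, np.float64(115.2), np.float64(110.8))] [[523.7, 135.2]]
```

View pics/w4.png

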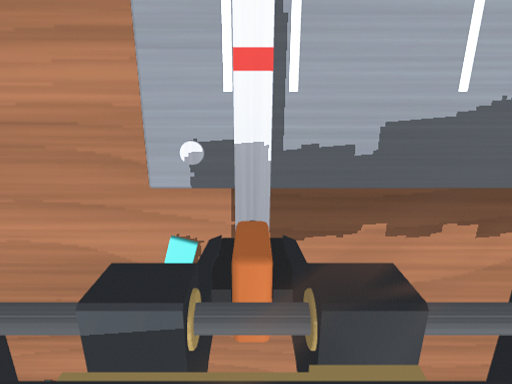

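```bash
python3 - <<'E'
from h import *
d=wrist();print(ray(d,149.5,187.5,.03)); I=d["img"].astype(int)
for v in(15,35,75,120):
    k=I[v,110:170,0]-I[v,110:170,2]; u=110+np.nonzero(k<25)[0][0]; print(v,u,ray(d,u-.5,v,.03))
n=lambda u,v:ray(d,u,v,.0303)
print("line ends", n(227,92),n(294,92),n(464,92))
E
```

```text
[0.4716724  0.18730811 0.03      ]
15 132 [0.55381428 0.18812587 0.03      ]
35 134 [0.54553546 0.18808398 0.03      ]
75 138 [0.52809584 0.18799574 0.03      ]
120 142 [0.50693246 0.18814004 0.03      ]
line ends [0.52058185 0.14492758 0.0303    ] [0.52079709 0.11219663 0.0303    ] [0.52134255 0.02924794 0.0303    ]
```

The lane centre (129.0) and the bed edge (188.1−60=128.1) agree, while the blade shows at 132.7. So the blade must shift about 3.9 mm toward −y, then go down softly.

```bash
for i in 1; do python3 -m pendant '[[1,[0,3.9,0],[0,0,0]],[1,[0,0,1.5],[0,0,0]],[1,[0,0,0],[0,0,0]],[1,[0,0,0],[0,0,0]]]'; python3 -m pendant '[[1,[0,0,1.5],[0,0,0]],[1,[0,0,0],[0,0,0]],[1,[0,0,0],[0,0,0]]]';python3 -m pendant '[[1,[0,0,1.5],[0,0,0]],[1,[0,0,0],[0,0,0]],[1,[0,0,0],[0,0,0]]]'; done; python3 -c "
from h import *
lanes()"
```

```text
clock: 7.25
tool_pos: [0.4407, 0.1264, 0.0442]
eef_rot: [1.0, 0.003, -0.0, -0.0]
contact_force: [-0.0, -0.1, -1.4]
opening: 0.181
finger_force: 40.0
clock: 7.62
tool_pos: [0.4408, 0.1264, 0.0427]
eef_rot: [1.0, 0.003, 0.0, -0.0]
contact_force: [0.2, 0.0, -0.6]
opening: 0.181
finger_force: 40.0
clock: 8.0
tool_pos: [0.4408, 0.1264, 0.0413]
eef_rot: [1.0, 0.003, 0.0, -0.0]
contact_force: [-0.2, 1.2, 0.8]
opening: 0.176
finger_force: 40.0
[0.4408 0.1264 0.0413] yaw 0.30217659610932024 [-0.21  1.23  0.83]
15 [(211, 220, np.float64(147.0), np.float64(142.6)), (232, 273, np.float64(137.7), np.float64(119.2)), (283, 292, np.float64(115.2), np.float64(110.8))] [[551.6, 128.4]]
25 [(211, 220, np.float64(147.2), np.float64(142.7)), (232, 273, np.float64(137.8), np.float64(119.1)), (282, 291, np.float64(115.5), np.float64(111.0))] [[547.7, 128.4]]
35 [(211, 220, np.float64(147.3), np.float64(142.8)), (232, 273, np.float64(137.8), np.float64(118.9)), (282, 291, np.float64(115.3), np.float64(110.8))] [[543.8, 128.4]]
75 [(213, 221, np.float64(146.9), np.float64(142.7)), (233, 272, np.float64(137.6), np.float64(119.0)), (281, 290, np.float64(115.2), np.float64(110.6))] [[527.5, 128.3]]
85 [(213, 222, np.float64(147.1), np.float64(142.4)), (233, 272, np.float64(137.6), np.float64(118.8)), (281, 289, np.float64(115.1), np.float64(110.9))] [[523.2, 128.2]]
```

```bash
python3 -m pendant '[[1,[5,-0.5,0],[0,0,0]],[1,[6,0,0],[0,0,0]],[1,[6,0,0],[0,0,0]],[1,[6,0,0],[0,0,0]],[1,[6,0,0],[0,0,0]],[1,[6,0,0],[0,0,0]],[1,[4,0,0],[0,0,0]],[1,[0,0,0],[0,0,0]]]'; python3 -m pendant '[[1,[1,0,0],[0,0,0]],[1,[1,0,0],[0,0,0]],[1,[1,0,0],[0,0,0]],[1,[1,0,0],[0,0,0]]]'; python3 -m pendant '[[1,[1,0,0],[0,0,0]],[1,[1,0,0],[0,0,0]],[1,[1,0,0],[0,0,0]]]'
```

```text
clock: 9.05
tool_pos: [0.4808, 0.1271, 0.0413]
eef_rot: [1.0, 0.003, 0.001, -0.0]
contact_force: [0.5, -0.2, 0.1]
opening: 0.18
finger_force: 40.0
clock: 9.55
tool_pos: [0.4836, 0.1271, 0.0412]
eef_rot: [1.0, 0.003, -0.0, 0.0]
contact_force: [-1.7, -0.0, 0.5]
opening: 0.177
finger_force: 40.0
clock: 9.93
tool_pos: [0.4868, 0.1271, 0.0412]
eef_rot: [1.0, 0.003, 0.0, -0.0]
contact_force: [-1.4, -0.5, 1.8]
opening: 0.178
finger_force: 40.0
```

```bash
python3 -m pendant '[[1,[0.7,0,0],[0,0,0]],[1,[0.7,0,0],[0,0,0]],[1,[0.6,0,0],[0,0,0]]]'; python3 -m pendant '[[1,[0.7,0,0],[0,0,0]],[1,[0.7,0,0],[0,0,0]],[1,[0.6,0,0],[0,0,0]]]'
```

```text
clock: 10.3
tool_pos: [0.4888, 0.1271, 0.0412]
eef_rot: [1.0, 0.003, 0.0, -0.0]
contact_force: [-1.2, 0.5, 0.9]
opening: 0.178
finger_force: 40.0
clock: 10.68
tool_pos: [0.4908, 0.1271, 0.0412]
eef_rot: [1.0, 0.003, 0.0, -0.0]
contact_force: [-0.8, -0.3, 0.9]
opening: 0.175
finger_force: 40.0
```

```bash
python3 -m pendant '[[1,[0.7,0,0],[0,0,0]],[1,[0.7,0,0],[0,0,0]],[1,[0.6,0,0],[0,0,0]]]'
```

```text
clock: 11.05
tool_pos: [0.4918, 0.1271, 0.0411]
eef_rot: [1.0, 0.003, -0.001, 0.0]
contact_force: [-3.8, -0.9, 0.6]
opening: 0.177
finger_force: 40.0
```

```bash
python3 -m pendant '[[1,[0.5,0,0],[0,0,0]],[1,[0.5,0,0],[0,0,0]],[1,[0,0,0],[0,0,0]]]'
```

```text
clock: 11.42
tool_pos: [0.4922, 0.127, 0.041]
eef_rot: [1.0, 0.003, -0.002, 0.0]
contact_force: [-4.7, -0.5, 1.2]
opening: 0.18
finger_force: 40.0
```

```bash
python3 -m pendant '[[1,[0.7,0,0],[0,0,0]],[1,[0.8,0,0],[0,0,0]],[1,[0,0,0],[0,0,0]]]'
```

```text
clock: 11.8
tool_pos: [0.4924, 0.1269, 0.0408]
eef_rot: [1.0, 0.003, -0.003, 0.0]
contact_force: [-7.5, -0.8, 0.6]
opening: 0.177
finger_force: 40.0
```

```bash
python3 -m pendant '[[1,[0.5,0,0],[0,0,0]],[1,[0.5,0,0],[0,0,0]],[1,[0,0,0],[0,0,0]]]'
```

```text
clock: 12.18
tool_pos: [0.4926, 0.1269, 0.0407]
eef_rot: [1.0, 0.003, -0.004, 0.0]
contact_force: [-8.3, 0.4, 1.6]
opening: 0.18
finger_force: 40.0
```

```bash
python3 -m pendant '[[1,[0.5,0,0],[0,0,0]],[1,[0.5,0,0],[0,0,0]],[1,[0,0,0],[0,0,0]]]'
```

```text
clock: 12.55
tool_pos: [0.4927, 0.1269, 0.0406]
eef_rot: [1.0, 0.003, -0.004, 0.0]
contact_force: [-9.5, 0.2, 2.1]
opening: 0.174
finger_force: 40.0
```

The push builds to 9.5 N with almost no advance, which looks like the tight head. I'll back out and try the middle one.

```bash
python3 -m pendant '[[1,[-4,0,0],[0,0,0]],[1,[-6,0,0],[0,0,0]],[1,[-10,0,0],[0,0,0]],[1,[-15,0,0],[0,0,0]],[1,[-15,0,0],[0,0,0]],[1,[0,0,-6],[0,0,0]],[1,[0,30,0],[0,0,0]],[1,[0,40,0],[0,0,0]]]'; python3 -m pendant '[[1,[0,35,0],[0,0,0]],[1,[0,10,0],[0,0,0]],[1,[0,0,0],[0,0,0]],[1,[0,0,4],[0,0,0]],[1,[0,0,0],[0,0,0]],[1,[0,0,0],[0,0,0]]]';python3 -c "
from h import *
lanes()"
```

```text
clock: 13.55
tool_pos: [0.4491, 0.0573, 0.0475]
eef_rot: [1.0, 0.004, 0.001, -0.0]
contact_force: [-0.1, -0.6, -1.6]
opening: 0.177
finger_force: 40.0
clock: 14.3
tool_pos: [0.4478, 0.0127, 0.0431]
eef_rot: [1.0, 0.003, -0.0, -0.0]
contact_force: [0.4, -0.2, -1.2]
opening: 0.178
finger_force: 40.0
[0.4478 0.0127 0.0431] yaw 0.38666297776708275 [ 0.36 -0.16 -1.21]
15 [(214, 223, np.float64(32.4), np.float64(28.0)), (233, 273, np.float64(23.9), np.float64(5.6)), (286, 295, np.float64(0.2), np.float64(-4.2))] [[559.0, 14.8]]
25 [(215, 224, np.float64(32.1), np.float64(27.6)), (233, 273, np.float64(24.0), np.float64(5.5)), (285, 294, np.float64(0.5), np.float64(-4.0))] [[555.1, 14.7]]
35 [(215, 224, np.float64(32.2), np.float64(27.7)), (233, 272, np.float64(24.0), np.float64(5.8)), (285, 294, np.float64(0.4), np.float64(-4.2))] [[551.2, 14.9]]
75 [(216, 225, np.float64(32.2), np.float64(27.5)), (233, 272, np.float64(24.2), np.float64(5.4)), (284, 292, np.float64(0.2), np.float64(-4.1))] [[534.6, 14.8]]
85 [(217, 225, np.float64(31.9), np.float64(27.6)), (233, 271, np.float64(24.3), np.float64(5.7)), (284, 292, np.float64(0.0), np.float64(-4.3))] [[530.3, 15.0]]
```

```bash
python3 -m pendant '[[1,[0,0.7,2],[0,0,0]],[1,[7,0,0],[0,0,0]],[1,[8,0,0],[0,0,0]],[1,[8,0,0],[0,0,0]],[1,[8,0,0],[0,0,0]],[1,[6,0,0],[0,0,0]],[1,[3,0,0],[0,0,0]],[1,[1,0,0],[0,0,0]]]'; python3 -m pendant '[[1,[0.7,0,0],[0,0,0]],[1,[0.7,0,0],[0,0,0]],[1,[0.6,0,0],[0,0,0]]]'; python3 -m pendant '[[1,[0.7,0,0],[0,0,0]],[1,[0.7,0,0],[0,0,0]],[1,[0.6,0,0],[0,0,0]]]'
```

```text
clock: 15.35
tool_pos: [0.4889, 0.0114, 0.0412]
eef_rot: [1.0, 0.003, -0.0, -0.0]
contact_force: [-0.8, -0.6, 1.4]
opening: 0.179
finger_force: 40.0
clock: 15.72
tool_pos: [0.4908, 0.0114, 0.0412]
eef_rot: [1.0, 0.003, -0.0, 0.0]
contact_force: [-1.1, -0.0, 0.6]
opening: 0.177
finger_force: 40.0
clock: 16.1
tool_pos: [0.4923, 0.0114, 0.0411]
eef_rot: [1.0, 0.003, -0.001, -0.0]
contact_force: [-1.6, -0.2, 0.6]
opening: 0.18
finger_force: 40.0
```

```bash
python3 -m pendant '[[1,[0.7,0,0],[0,0,0]],[1,[0.7,0,0],[0,0,0]],[1,[0.6,0,0],[0,0,0]]]'
```

```text
clock: 16.48
tool_pos: [0.4947, 0.0114, 0.0412]
eef_rot: [1.0, 0.003, -0.0, 0.0]
contact_force: [-1.8, 0.2, 0.5]
opening: 0.177
finger_force: 40.0
```

```bash
python3 -m pendant '[[1,[0.7,0,0],[0,0,0]],[1,[0.7,0,0],[0,0,0]],[1,[0.6,0,0],[0,0,0]]]'; python3 -m pendant '[[1,[0.7,0,0],[0,0,0]],[1,[0.7,0,0],[0,0,0]],[1,[0.7,0,0],[0,0,0]],[1,[0.7,0,0],[0,0,0]]]'
```

```text
clock: 16.85
tool_pos: [0.4969, 0.0114, 0.0412]
eef_rot: [1.0, 0.003, 0.0, 0.0]
contact_force: [-3.5, -0.3, 1.0]
opening: 0.179
finger_force: 40.0
clock: 17.35
tool_pos: [0.4997, 0.0114, 0.0412]
eef_rot: [1.0, 0.003, 0.0, -0.0]
contact_force: [-2.3, -0.3, -0.3]
opening: 0.178
finger_force: 40.0
```

```bash
python3 -m pendant '[[1,[0.8,0,0],[0,0,0]],[1,[0.8,0,0],[0,0,0]],[1,[0.8,0,0],[0,0,0]],[1,[0.8,0,0],[0,0,0]]]'; python3 -m pendant '[[1,[1,0,0],[0,0,0]],[1,[1,0,0],[0,0,0]],[1,[1,0,0],[0,0,0]],[1,[1,0,0],[0,0,0]]]'
```

```text
clock: 17.85
tool_pos: [0.503, 0.0115, 0.0412]
eef_rot: [1.0, 0.003, 0.0, 0.0]
contact_force: [-1.6, 0.5, 0.6]
opening: 0.183
finger_force: 40.0
clock: 18.35
tool_pos: [0.507, 0.0115, 0.0412]
eef_rot: [1.0, 0.003, 0.0, -0.0]
contact_force: [-2.7, -0.4, 1.4]
opening: 0.178
finger_force: 40.0
```

Drag is a steady 2 N or so right onto the sole, so the middle head is slack. Now I'll back out and try the right head.

```bash
python3 -m pendant '[[1,[-6,0,0],[0,0,0]],[1,[-8,0,0],[0,0,0]],[1,[-10,0,0],[0,0,0]],[1,[-15,0,0],[0,0,0]],[1,[-18,0,0],[0,0,0]],[1,[0,0,-6],[0,0,0]],[1,[0,30,0],[0,0,0]],[1,[0,40,0],[0,0,0]]]'; python3 -m pendant '[[1,[0,35,0],[0,0,0]],[1,[0,10,0],[0,0,0]],[1,[0,0,0],[0,0,0]],[1,[0,0,4],[0,0,0]],[1,[0,0,0],[0,0,0]],[1,[0,0,0],[0,0,0]]]';python3 -c "
from h import *
lanes()"
```

```text
clock: 19.35
tool_pos: [0.4509, -0.0584, 0.0475]
eef_rot: [1.0, 0.004, 0.0, -0.0]
contact_force: [0.5, -0.2, -1.5]
opening: 0.175
finger_force: 40.0
clock: 20.1
tool_pos: [0.4505, -0.1029, 0.0431]
eef_rot: [1.0, 0.003, -0.0, -0.0]
contact_force: [0.0, -0.3, -0.9]
opening: 0.174
finger_force: 40.0
[ 0.4505 -0.1029  0.0431] yaw 0.38779787014752015 [ 0.05 -0.31 -0.92]
15 [(213, 222, np.float64(-82.8), np.float64(-87.2)), (232, 273, np.float64(-91.3), np.float64(-110.1)), (284, 293, np.float64(-114.5), np.float64(-119.0))] [[561.7, -100.7]]
25 [(213, 222, np.float64(-82.6), np.float64(-87.2)), (232, 273, np.float64(-91.2), np.float64(-110.2)), (284, 293, np.float64(-114.7), np.float64(-119.2))] [[557.8, -100.7]]
35 [(213, 223, np.float64(-82.5), np.float64(-87.5)), (232, 273, np.float64(-91.2), np.float64(-110.3)), (283, 293, np.float64(-114.4), np.float64(-119.4))] [[553.8, -100.7]]
75 [(215, 224, np.float64(-83.0), np.float64(-87.7)), (233, 272, np.float64(-91.4), np.float64(-110.3)), (282, 291, np.float64(-114.5), np.float64(-119.2))] [[537.3, -100.9]]
85 [(215, 224, np.float64(-82.8), np.float64(-87.6)), (233, 272, np.float64(-91.4), np.float64(-110.4)), (282, 291, np.float64(-114.7), np.float64(-119.4))] [[533.0, -100.9]]
```

```bash
python3 -m pendant '[[1,[0,0,2],[0,0,0]],[1,[7,0,0],[0,0,0]],[1,[8,0,0],[0,0,0]],[1,[8,0,0],[0,0,0]],[1,[8,0,0],[0,0,0]],[1,[5,0,0],[0,0,0]],[1,[3,0,0],[0,0,0]],[1,[1,0,0],[0,0,0]]]'; python3 -m pendant '[[1,[0.7,0,0],[0,0,0]],[1,[0.7,0,0],[0,0,0]],[1,[0.6,0,0],[0,0,0]]]'; python3 -m pendant '[[1,[0.7,0,0],[0,0,0]],[1,[0.7,0,0],[0,0,0]],[1,[0.6,0,0],[0,0,0]]]'
```

```text
clock: 21.15
tool_pos: [0.4905, -0.1036, 0.0412]
eef_rot: [1.0, 0.003, -0.0, -0.0]
contact_force: [-2.1, 0.7, 0.2]
opening: 0.179
finger_force: 40.0
clock: 21.52
tool_pos: [0.4924, -0.1036, 0.0412]
eef_rot: [1.0, 0.003, -0.0, -0.0]
contact_force: [-2.4, -0.2, 1.2]
opening: 0.176
finger_force: 40.0
clock: 21.9
tool_pos: [0.4933, -0.1036, 0.0411]
eef_rot: [1.0, 0.003, -0.001, -0.0]
contact_force: [-4.6, 1.0, 0.7]
opening: 0.179
finger_force: 40.0
```

```bash
python3 -m pendant '[[1,[0.7,0,0],[0,0,0]],[1,[0.7,0,0],[0,0,0]],[1,[0.6,0,0],[0,0,0]]]'
```

```text
clock: 22.28
tool_pos: [0.4938, -0.1035, 0.0409]
eef_rot: [1.0, 0.002, -0.003, -0.0]
contact_force: [-6.6, 0.1, 1.3]
opening: 0.177
finger_force: 40.0
```

```bash
python3 -m pendant '[[1,[0.7,0,0],[0,0,0]],[1,[0.7,0,0],[0,0,0]],[1,[0.6,0,0],[0,0,0]]]'
```

```text
clock: 22.65
tool_pos: [0.4943, -0.1035, 0.0407]
eef_rot: [1.0, 0.002, -0.004, -0.0]
contact_force: [-8.9, -0.3, 1.6]
opening: 0.177
finger_force: 40.0
```

```bash
python3 -m pendant '[[1,[0.6,0,0],[0,0,0]],[1,[0.6,0,0],[0,0,0]],[1,[0,0,0],[0,0,0]]]'
```

```text
clock: 23.02
tool_pos: [0.4954, -0.1034, 0.0407]
eef_rot: [1.0, 0.002, -0.004, -0.0]
contact_force: [-8.9, -0.5, 1.7]
opening: 0.179
finger_force: 40.0
```

```bash
python3 -m pendant '[[1,[0.6,0,0],[0,0,0]],[1,[0.6,0,0],[0,0,0]],[1,[0,0,0],[0,0,0]]]'
```

```text
clock: 23.4
tool_pos: [0.4965, -0.1034, 0.0407]
eef_rot: [1.0, 0.002, -0.004, -0.0]
contact_force: [-9.0, -0.2, 2.4]
opening: 0.176
finger_force: 40.0
```

The force holds steady at 9 N while the blade advances, so this is the head set right. I'll continue slowly.

```bash
python3 -m pendant '[[1,[0.8,0,0],[0,0,0]],[1,[0.8,0,0],[0,0,0]],[1,[0.8,0,0],[0,0,0]],[1,[0.8,0,0],[0,0,0]],[1,[0.8,0,0],[0,0,0]]]'
```

```text
clock: 24.02
tool_pos: [0.5001, -0.1034, 0.0406]
eef_rot: [1.0, 0.002, -0.005, -0.0]
contact_force: [-9.5, 1.2, 2.1]
opening: 0.176
finger_force: 40.0
```

```bash
python3 -m pendant '[[1,[0.8,0,0],[0,0,0]],[1,[0.8,0,0],[0,0,0]],[1,[0.8,0,0],[0,0,0]],[1,[0.8,0,0],[0,0,0]],[1,[0.8,0,0],[0,0,0]]]'
```

```text
clock: 24.65
tool_pos: [0.5046, -0.1034, 0.0406]
eef_rot: [1.0, 0.002, -0.004, -0.0]
contact_force: [-7.7, -0.8, 1.6]
opening: 0.176
finger_force: 40.0
```

```bash
python3 -m pendant '[[1,[0.8,0,0],[0,0,0]],[1,[0.8,0,0],[0,0,0]],[1,[0.8,0,0],[0,0,0]],[1,[0.8,0,0],[0,0,0]],[1,[0.8,0,0],[0,0,0]]]'
```

```text
clock: 25.28
tool_pos: [0.5093, -0.1034, 0.0407]
eef_rot: [1.0, 0.002, -0.004, -0.0]
contact_force: [-7.7, -0.1, 1.9]
opening: 0.182
finger_force: 40.0
```

```bash
for k in 1; do python3 -m pendant '[[1,[1,0,0],[0,0,0]],[1,[1,0,0],[0,0,0]],[1,[1,0,0],[0,0,0]],[1,[1,0,0],[0,0,0]],[1,[1,0,0],[0,0,0]],[1,[1,0,0],[0,0,0]],[1,[1,0,0],[0,0,0]],[1,[1,0,0],[0,0,0]]]'; python3 -m pendant '[[1,[1,0,0],[0,0,0]],[1,[1,0,0],[0,0,0]],[1,[1,0,0],[0,0,0]],[1,[1,0,0],[0,0,0]],[1,[1,0,0],[0,0,0]],[1,[1,0,0],[0,0,0]],[1,[1,0,0],[0,0,0]],[1,[1,0,0],[0,0,0]]]'; done
```

```text
clock: 26.28
tool_pos: [0.5173, -0.1034, 0.0407]
eef_rot: [1.0, 0.002, -0.004, -0.0]
contact_force: [-8.0, -0.6, 2.5]
opening: 0.18
finger_force: 40.0
clock: 27.28
tool_pos: [0.5253, -0.1033, 0.0407]
eef_rot: [1.0, 0.002, -0.004, -0.0]
contact_force: [-8.4, -0.0, 1.9]
opening: 0.177
finger_force: 40.0
```

```bash
python3 -m pendant '[[1,[1,0,0],[0,0,0]],[1,[1,0,0],[0,0,0]],[1,[1,0,0],[0,0,0]],[1,[1,0,0],[0,0,0]],[1,[1,0,0],[0,0,0]],[1,[1,0,0],[0,0,0]],[1,[1,0,0],[0,0,0]],[1,[1,0,0],[0,0,0]]]'; python3 - <<'E'
from h import *
d,I,t=blade();s=d["s"];g=I.mean(2)
print(np.round(s["tool_pos"],4),s["contact_force"],s["eef_rot"])
cv2.imwrite("pics/w5.png",d["img"][:,:,::-1])
E
```

```text
clock: 28.28
tool_pos: [0.5333, -0.1033, 0.0407]
eef_rot: [1.0, 0.002, -0.003, -0.0]
contact_force: [-7.7, -0.5, 1.0]
opening: 0.181
finger_force: 40.0
[ 0.5333 -0.1033  0.0407] [-7.71218567 -0.45975745  1.03293154] [ 9.99990826e-01  2.45517252e-03 -3.49658721e-03 -3.06341941e-04]
```

View pics/w5.png

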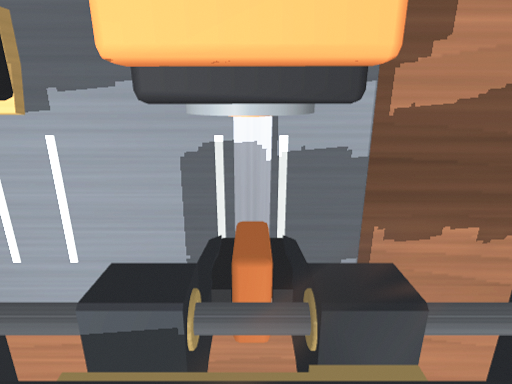

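The blade is under the right head with its band hidden, centred between the lane lines (far ends at row ≈135). I'll compute the remaining travel from the lane ends.

```bash
python3 - <<'E'
from h import *
d,I,t=blade();g=I.mean(2);zl=d["s"]["tool_pos"][2]-.03
for c in(219,220,221,283,284,285):
    k=g[125:145,c];e=125+np.argmax(np.diff(k))+.5;print(c,e,np.round(t(c,e,zl)*1000,1),np.round(ray(d,c,e,.03),4))
for c in (51,49): 
    k=g[125:145,c];e=125+np.argmax(np.diff(k))+.5;print(e,ray(d,c,e,.03))
for a,b in((72,262.5),(16,262.5)):print("near",ray(d,a,b,.03))
E
```

```text
219 134.5 [ 59.6 -17.8] [ 0.593  -0.0852  0.03  ]
220 134.5 [ 59.6 -17.4] [ 0.593  -0.0857  0.03  ]
221 134.5 [ 59.6 -16.9] [ 0.593  -0.0862  0.03  ]
283 134.5 [59.7 13.6] [ 0.5932 -0.1166  0.03  ]
284 134.5 [59.7 14.1] [ 0.5932 -0.117   0.03  ]
285 134.5 [59.7 14.6] [ 0.5932 -0.1175  0.03  ]
135.5 [ 0.59203348 -0.00275258  0.03      ]
135.5 [ 0.5920276  -0.00177003  0.03      ]
near [ 0.5217286  -0.00116724  0.03      ]
near [0.52151411 0.03019058 0.03      ]
```

```bash
python3 -m pendant '[[1,[1,0,0],[0,0,0]],[1,[1,0,0],[0,0,0]],[1,[1,0,0],[0,0,0]],[1,[1,0,0],[0,0,0]],[1,[1,0,0],[0,0,0]],[1,[1,0,0],[0,0,0]],[1,[0.4,0,0],[0,0,0]],[1,[0,0,0],[0,0,0]]]'; python3 -m pendant '[[1,[-1.5,0,0],[0,0,0]],[1,[-1.5,0,0],[0,0,0]],[1,[0,0,0],[0,0,0]],[1,[0,0,0],[0,0,0]]]'
```

```text
clock: 29.38
tool_pos: [0.5399, -0.1032, 0.0407]
eef_rot: [1.0, 0.002, -0.003, -0.0]
contact_force: [-7.3, 0.1, 2.4]
opening: 0.175
finger_force: 40.0
clock: 29.88
tool_pos: [0.5398, -0.1033, 0.0411]
eef_rot: [1.0, 0.003, -0.001, -0.0]
contact_force: [-4.6, -0.4, 1.4]
opening: 0.176
finger_force: 40.0
```

```bash
python3 -m pendant '[[1,[-1.5,0,0],[0,0,0]],[1,[-1.5,0,0],[0,0,0]],[1,[0,0,0],[0,0,0]],[1,[0,0,0],[0,0,0]]]'
```

```text
clock: 30.38
tool_pos: [0.5397, -0.1033, 0.0416]
eef_rot: [1.0, 0.003, 0.002, 0.0]
contact_force: [3.3, 0.2, 0.3]
opening: 0.177
finger_force: 40.0
```

```bash
python3 -m pendant '[[1,[1,0,0],[0,0,0]],[1,[0,0,0],[0,0,0]],[1,[0,0,0],[0,0,0]]]'; python3 -m pendant '[[-1,[0,0,0],[0,0,0]],[-1,[0,0,0],[0,0,0]],[-1,[0,0,0],[0,0,0]],[-1,[0,0,0],[0,0,0]],[-1,[0,0,0],[0,0,0]],[-1,[0,0,0],[0,0,0]],[-1,[0,0,0],[0,0,0]],[-1,[0,0,0],[0,0,0]]]'; python3 -m pendant '[[-1,[0,0,-10],[0,0,0]],[-1,[0,0,-30],[0,0,0]],[-1,[0,0,-40],[0,0,0]],[-1,[-10,0,-50],[0,0,0]],[-1,[-50,0,-20],[0,0,0]],[-1,[-50,0,0],[0,0,0]],[-1,[0,0,0],[0,0,0]],[-1,[0,0,0],[0,0,0]]]'; python3 - <<'E'
from h import *
d=wrist();a=d["img"][:,:,::-1]
e=cams.snapshot("side")["img"][:,:,::-1][130:260,170:300]
cv2.imwrite("pics/w6.png",np.hstack([a[:,80:480],cv2.resize(e,(384,384),interpolation=cv2.INTER_CUBIC)]))
s=r.get_state();print(s["opening"],s["contact_force"])
np.save("w6.npy",a)
E
```

```text
clock: 30.75
tool_pos: [0.5396, -0.1033, 0.0415]
eef_rot: [1.0, 0.003, 0.001, 0.0]
contact_force: [4.7, 0.4, 0.1]
opening: 0.175
finger_force: 40.0
clock: 31.75
tool_pos: [0.5383, -0.1033, 0.0413]
eef_rot: [1.0, 0.003, 0.0, -0.0]
contact_force: [0.3, 0.3, -0.9]
opening: 1.002
finger_force: 0.0
clock: 32.75
tool_pos: [0.4295, -0.104, 0.1919]
eef_rot: [1.0, 0.003, 0.001, 0.0]
contact_force: [0.3, -0.3, 0.0]
opening: 1.0
finger_force: 0.0
0.9996849489994931 [-0.10264992  0.40174102 -0.25023927]
```

View pics/w6.png

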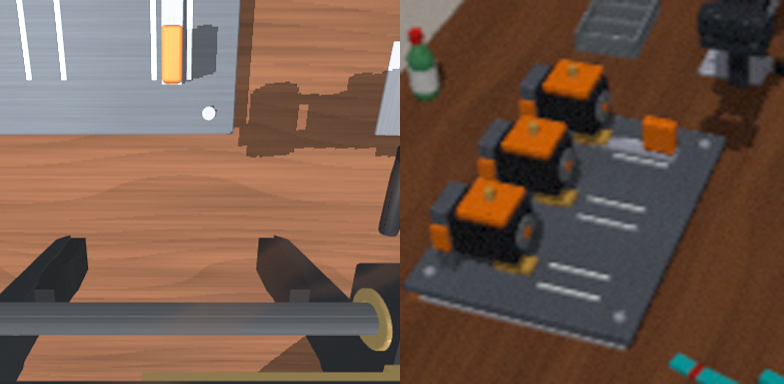

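The gauge stands free under the right head, straight between the lane lines, with the grip's rear at row ≈83 and the bed edge at row ≈133. Last check is the depth.

```bash
python3 - <<'E'
from h import *
d=wrist();I=d["img"].astype(int)
for v in range(20,30):print(v,I[v,252].tolist(),end=" ")
print()
for v in range(76,90):print(v,I[v,252].tolist(),end=" ")
g=I.mean(2);k=I[120:145,252,0]-I[120:145,252,2];e=120+np.argmax(np.diff(k))+.5
E0=ray(d,252,e,.03);print("\nedge",e,E0)
for v in(80.5,81.5,82.5,83.5,84.5):print(v,*[round(1000*(ray(d,252,v,z)[0]-E0[0]),1) for z in(.03,.035,.04)])
for v in(22.5,23.5,24.5,25.5):print("top front/..",v,1000*(ray(d,252,v,.082)[0]-E0[0]))
w=wrist()
for v in(5,10,15): print([round(1000*ray(d,u,v,.035)[1],1) for u in (np.nonzero(g[v,225:280]>205)[0]+225)[[0,-1]]], np.nonzero(g[v,225:280]>205)[0]+225)
E
```

```text
20 [248, 250, 253] 21 [248, 250, 253] 22 [249, 250, 253] 23 [249, 251, 254] 24 [244, 248, 255] 25 [237, 201, 192] 26 [248, 149, 76] 27 [254, 177, 99] 28 [255, 204, 116] 29 [255, 214, 122] 
76 [255, 206, 117] 77 [255, 208, 117] 78 [255, 206, 116] 79 [255, 201, 113] 80 [255, 194, 109] 81 [255, 178, 100] 82 [242, 143, 80] 83 [214, 115, 60] 84 [209, 152, 131] 85 [174, 171, 175] 86 [142, 155, 166] 87 [143, 152, 163] 88 [145, 152, 162] 89 [144, 151, 161] 
edge 134.5 [ 0.47287478 -0.10198779  0.03      ]
80.5 49.0 48.8 48.6
81.5 48.2 47.9 47.7
82.5 47.3 47.1 46.9
83.5 46.4 46.2 46.0
84.5 45.6 45.4 45.2
top front/.. 22.5 86.14887451547848
top front/.. 23.5 85.49887857539473
top front/.. 24.5 84.84778172501572
top front/.. 25.5 84.19558116502235
[np.float64(-82.6), np.float64(-118.2)] [230 231 232 233 234 235 241 242 243 244 245 246 247 248 249 250 251 252
 253 254 255 256 257 258 259 260 261 262 267 268 269 270 271 272]
[np.float64(-82.5), np.float64(-118.3)] [230 231 232 233 234 235 241 242 243 244 245 246 247 248 249 250 251 252
 253 254 255 256 257 258 259 260 261 262 267 268 269 270 271 272]
[np.float64(-82.5), np.float64(-118.4)] [230 231 232 233 234 235 242 243 244 245 246 247 248 249 250 251 252 253
 254 255 256 257 258 259 260 261 262 267 268 269 270 271 272]
```

```bash
python3 -c "
from plant import r
print(r.finish_job())"
```

```text
the job is handed in; nothing more can be done
None
```

I left the blade under the right (−y) head, flat and straight, and handed the job in. It drew a steady 8 N or so there; the middle head was slack at about 2 N. I took the left head as tight and backed out at 9.5 N, so its full 16 N rise was never measured.

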